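# Corner a copper pot for engraving

## Robot

A 6-joint arm with a two-finger parallel gripper is mounted at the origin on the work surface. World frame = base frame: x ahead of the robot, y to its left, z up, the work surface at z = 0. Lengths are in mm, angles in rad, forces in N, time in s.
With the tool pointing down it reaches from about 275 to 1000 mm from the base axis. Payload 8.4 kg.
Tool frame: the origin (TCP) lies midway between the tips of the shut fingers; the grasp point (between the pads) lies r.grasp_offset behind it (r.grasp_offset is the distance from the TCP to the grasp point, in mm); z points along the fingers, y is the direction in which the jaws open and shut (so a half turn about z gives the same grasp; the last joint's range is limited). The gripper opens to 85 mm and grips with 20 to 120 N. Pads are 22 mm wide; open, the fingers measure 114 mm over their backs; the gripper's body (76 mm by 85 mm) begins 54 mm behind the grasp point. The pads swing forward as they close: fully open they stand 13 mm farther back than shut.
Start: joints at [-1.134, 0.353, 1.633, -0, 1.155, -0.002], TCP at [265.532, -565.792, 231.281] pointing down, gripper open.
Joint ranges: [-2.63, 2.63], [-0.92, 2.1], [0.06, 2.66], [-1.3, 4.44], [0, 2.69], [-3.02, 3.02]. Speed limits (rad/s): [2.22, 2.22, 2.79, 3.14, 3.14, 3.14].

## Interface

Orientations are given as [roll, pitch, yaw] about the fixed x, y, z axes, in that order (R = Rz(yaw) Ry(pitch) Rx(roll)).
In Python, from rig import r gives the robot as it stands.
- The arm moves only by the tool jog_arm, never from a script. Its argument "series" is a list that holds one entry, the list of rows, each a list of 7 numbers: the shift along the tool's x, y, z in cm, then the turn, a rotation vector about the tool's x, y, z in degrees, then the finger opening in cm, from 0 to 8.54. A call has 1 to 5 rows; each row is the pose to reach, as a shift and turn from the pose commanded when the call began, along the tool's axes at that moment; what a row does not reach only later rows make up. A row lasts 1/8 s, in which the tool goes at most 62.5 mm and 10.7 degrees, less where a joint would pass 70% of its speed; a pose out of reach is approached as far as the arm can. A call with a gripper value outside its range is refused whole. The fingers move at their own pace and stop on an object; "newtons" is the grip in N (left out, the last holds). Time passes only in rows, so rows that repeat a pose let the fingers close. It gives the time, the measured TCP pose, the force and the opening at its end, in the units of the state.
- r.sense(): the state, without advancing time (a new reading comes with each control period).
- r.grab_frame(name): name is "scene" or "top"; returns the picture (400x640x3 uint8, red, green, blue); there is no depth.
- r.calibration(name): a dict with "mtx" (3x3 intrinsics, pixels), "origin" and "attitude" of the camera in the world. Camera axes: x right, y down, z forward; pixel columns grow to the right and rows downward; lengths in mm; the calibration is good to about 2 mm. A picture is of the moment at which its call begins. calibration takes no time and is no camera call.
- r.sign_off(): hands the job in, once; it reports no verdict.
The state is a dict: "clock": time; "qpos": joint angles; "qvel": joint speeds; "joint_efforts": joint torques, N m; "eef_pos": TCP position; "tcp_rot": TCP orientation; "contact_force": force on the tool from outside, world axes, zero at the start; "wrist_torque": the same for the moment, N m; "opening": opening from 0.0 (shut) to 1.0 (fully open).
Only numpy, scipy, OpenCV 4.12 (cv2) and the standard library are available. Lean on these libraries where they do the work, as an engineer would, in place of code of your own. Each camera call takes 0.05 s, during which the arm holds its last target.

## Task

Push the wide low copper pot along the bench into the corner of the metal fence, so that it touches both the long back fence and the short fixed side stop, and push the sliding stop along the fence up against the pot, so that the pot is held snugly on three sides for engraving. Only push: do not pick up, lift or tip the pot. Leave everything else where it stands.

Things in the scene. Friction and masses are not known exactly. Their poses are not given: they have to be found in the camera images.
- pot: the wide low copper pot, open at the top, round: 116 mm outside diameter from 12 mm above the bench to the rim (foot 96 mm), 60 mm tall, wall 4 mm, inside diameter about 106 mm, floor 5 mm thick, 0.3 to 0.55 kg. Origin at the centre of its underside, z up. It slides on the bench, pushed from outside or by closed fingers from inside against its wall.
- fence: L-shaped aluminium fence fixed to the bench, 45 mm high, yawed a little. Origin on the bench at the inside corner of its two faces. Back fence: face at x = 0, runs 370 mm from the corner along -y, 30 mm thick towards +x. Fixed side stop: face at y = 0, reaches 85 mm from the corner along -x, 30 mm thick towards +y. The pot belongs at negative x and y of this frame.
- jaw (a joint): travel in m of the sliding stop along the back fence towards the fixed side stop (the fence's +y); 0 is farthest, starts between 0 and 0.05, at most 0.27. At value j its pressing face is at y = -0.29 + j in the fence frame. About 2.5 N slides it; it stays where it is left and cannot be lifted off.
- jaw_face (a point): point on the sliding stop's pressing face, at the line of the back fence's face, 23 mm above the bench; axes as the fence's, the face looks along +y. The stop is a dark steel block reaching 72 mm from the back fence along -x, 30 mm thick (rear face, the one to push, at y = -30 mm), 3 to 43 mm above the bench; its saddle with a brass knob on the fence is 68 mm high.
- tallpot: tall narrow copper pot, open at the top, 70 mm diameter, 88 mm tall; origin at the centre of its underside. Bystander: leave it where it is. It and the wide pot may stand in either's place.
- tin: closed metal can, 52 mm diameter, 70 mm tall, standing just outside the fixed side stop (on the fence's +y side); origin at the centre of its underside. Bystander.
- punch: steel punch, a round rod 12 mm thick and 110 mm long, lying on the bench beyond the sliding stop (on the fence's -y side), roughly along the fence's x; origin at its middle, underside. Bystander.
- ewer: tall brass ewer, 108 mm across at the belly, 220 mm tall; origin at the centre of its underside. Bystander.
- hammer: hammer lying on the bench, its handle towards its own -x; origin between its ends. Bystander.
- collar: copper ring 90 mm across, 30 mm high, lying behind the fence; origin at the centre of its underside. Bystander.
- cup: open brass cup 72 mm across, 70 mm tall, behind the fence; origin at the centre of its underside. Bystander.
There are look-alikes about, which are no part of the job. Leave any red, white or yellow look-alike of the pot alone.

How it is judged:
By the outcome, as a careful person would: the job done as asked, in the order asked, and still so for the second after the job is handed in, with the robot touching nothing.
It also fails if it takes over 72 s, if anything falls off the work surface, if the arm or the gripper's body presses on something with over 40 N, if the wrist force passes 120 N, or if a joint passes its speed limit or range.

## Working session

There is one attempt and no reset: what is moved stays moved. The work goes in short steps, Python scripts to look and compute and a tool call to move; the robot and the scene stay as the last step left them, time stands still between calls to the robot, and variables do not carry over. Pictures are saved under pics/ and viewed, and the job is handed in when it is done.

Besides the shell and the picture viewer there is one more tool, called after ">>>" in YAML: its name, and indented under it one key for each argument. jog_arm: Moves the arm, as the interface text tells. Its arguments: {"type":"object","properties":{"series":{"type":"array","items":{"type":"array","items":{"type":"array","items":{"type":"number"}}}},"newtons":{"type":"number"}},"required":["series"]}

```bash
mkdir -p pics; ls; python3 - <<'E'
from rig import r
import cv2
for n in ("scene","top"):
    im=r.grab_frame(n); cv2.imwrite(f"pics/{n}0.png",im[:,:,::-1])
    c=r.calibration(n); print(n,c)
print(r.sense(), r.grasp_offset)
E
```

```text
pics
scene {'mtx': array([[488.90884588,   0.        , 313.47830617],
       [  0.        , 488.90884588, 205.49062375],
       [  0.        ,   0.        ,   1.        ]]), 'origin': array([1130.24283046, -934.57197284,  752.16445548]), 'attitude': array([-2.10131569, -0.01302567,  0.54888753])}
top {'mtx': array([[366.51291584,   0.        , 315.34398606],
       [  0.        , 366.51291584, 198.85153628],
       [  0.        ,   0.        ,   1.        ]]), 'origin': array([ 281.81242608,   57.23186918, 1335.79120882]), 'attitude': array([-2.96393147,  0.0050507 , -1.58979749])}
{'clock': 0.1, 'qpos': array([-1.13441995e+00,  3.53587171e-01,  1.63406411e+00,  1.60800749e-05,
        1.15521952e+00, -2.38686280e-03]), 'qvel': array([ 0.00090303, -0.00259103, -0.00175323,  0.00064945,  0.00105723,
        0.00033731]), 'joint_efforts': array([ 5.97949092e-04, -6.06356835e+01, -3.42818320e+01, -8.84350811e-06,
        3.95704148e-03, -1.51992867e-05]), 'eef_pos': array([ 265.33980814, -565.3966999 ,  230.62973199]), 'tcp_rot': array([-3.14031455e+00, -1.77538019e-05,  4.38756730e-01]), 'contact_force': array([ 0.08437132, -0.88806856, -1.08906449]), 'wrist_torque': array([ 0.00954654,  0.03714769, -0.03192779]), 'opening': 1.0024812835076637} 18.700000000000003
```

View pics/scene0.png

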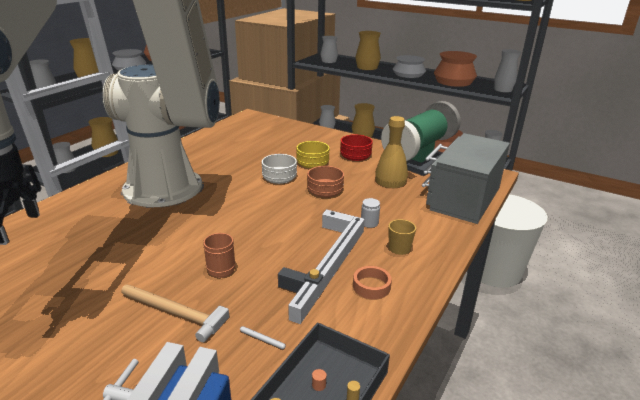

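View pics/top0.png

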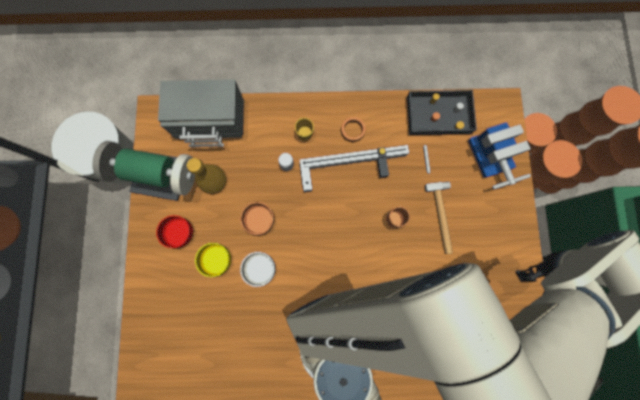

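Candidates for the pot: copper wide at scene (325,182) / top (258,220). The tall one at scene (220,256) / top (397,218) is the narrow copper pot; the red (356,147), yellow (313,154) and white (279,168) ones are look-alikes. I'll confirm it in an enlarged crop.

```bash
python3 - <<'E'
import cv2
im=cv2.imread("pics/top0.png"); cv2.imwrite("pics/topc.png",cv2.resize(im[120:250,225:425],None,fx=4,fy=4,interpolation=cv2.INTER_CUBIC))
im=cv2.imread("pics/scene0.png"); cv2.imwrite("pics/scenec.png",cv2.resize(im[150:325,230:430],None,fx=3.4,fy=3.4,interpolation=cv2.INTER_CUBIC))
E
```

```text
(no output)
```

View pics/topc.png

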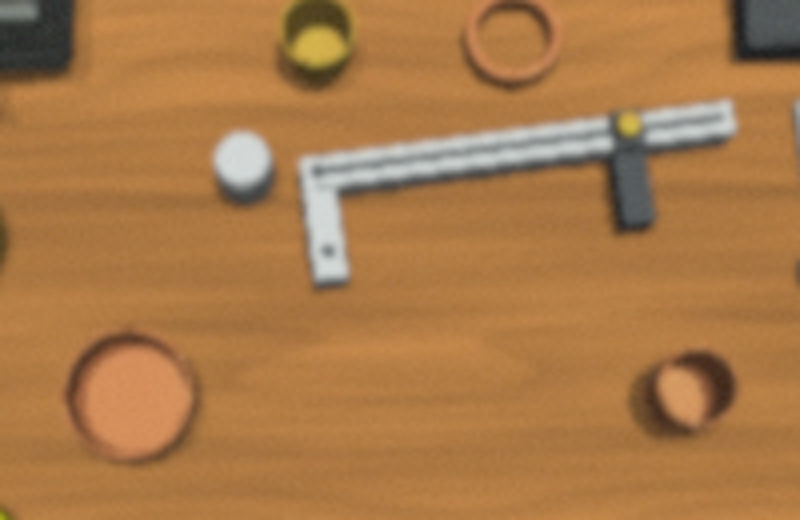

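View pics/scenec.png

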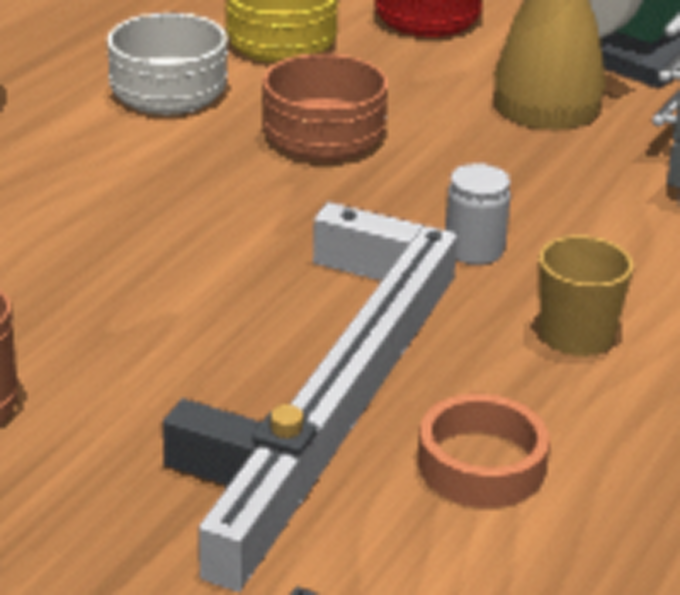

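The enlarged crops confirm it: top crop (130,397) is a wide, low copper pot standing on the +y side outside the fixed stop. Now I'll fit the poses.

```bash
cat > h.py <<'E'
import numpy as np, cv2
from scipy.spatial.transform import Rotation as R
from scipy.optimize import least_squares
from rig import r
C={n:r.calibration(n) for n in("scene","top")}
def proj(n,P):
    c=C[n]; M=R.from_euler('xyz',c["attitude"]).as_matrix()
    p=(np.atleast_2d(P)-c["origin"])@M; q=p@c["mtx"].T
    return q[:,:2]/q[:,2:]
def ray(n,uv,z):
    c=C[n]; M=R.from_euler('xyz',c["attitude"]).as_matrix()
    d=M@np.linalg.solve(c["mtx"],[uv[0],uv[1],1.]); o=c["origin"]
    return (o+d*(z-o[2])/d[2])[:2]
T=lambda u,v:(u/4+225-.375,v/4+120-.375)
S=lambda u,v:(u/3.4+230-.35,v/3.4+150-.35)
E
cat > fit.py <<'E'
from h import *
F={'A':(30,30),'B':(30,-370),'C':(0,-370),'D':(-85,30),'E':(-85,0)}
tp={'A':T(301,158),'B':T(733,100),'C':T(736,132),'D':T(315,285),'E':T(349,280)}
sc={'A':S(455,235),'B':S(243,542),'C':S(202,527),'D':S(330,204),'E':S(315,226)}
def W(p,x,y,z=45):
    c,s=np.cos(p[2]),np.sin(p[2]); return np.array([p[0]+c*x-s*y,p[1]+s*x+c*y,z])
for sets in ([('top',tp)],[('scene',sc)],[('top',tp),('scene',sc)]):
    f=lambda p:np.concatenate([proj(n,W(p,*F[k]))[0]-np.array(d[k]) for n,d in sets for k in d])
    s=least_squares(f,[620,60,-.1]); print(s.x,np.abs(s.fun).max(),s.fun.round(1))
print('pot',ray('top',T(131,397),60),ray('scene',S(325,88),60))
print('tall',ray('top',T(694,390),88))
print('tin',ray('top',T(243,160),70),ray('scene',S(480,180),70))
p=s.x
for nm,w in (('jawtip front/rear top',[ray('top',T(613,228),43),ray('top',T(654,222),43)]),('scene jawtip',[ray('scene',S(190,402),43),ray('scene',S(165,418),43)]),('pot',[ray('top',T(131,397),60),ray('scene',S(325,88),60)]),('tall',[ray('top',T(694,390),88)])):
  for q in w:
    c,sn=np.cos(p[2]),np.sin(p[2]); d=q-p[:2]; print(nm,q.round(0),'fence:',(c*d[0]+sn*d[1]).round(1),(-sn*d[0]+c*d[1]).round(1))
E
python3 fit.py
```

```text
[6.33434403e+02 8.10758458e+01 1.22020383e-01] 0.6754053930193891 [-0.4  0.7 -0.4  0.2  0.3  0.   0.3 -0.5  0.1 -0.4]
[6.38215333e+02 8.06908465e+01 1.21144348e-01] 1.8741840388743185 [ 1.3 -0.2  0.2  0.5 -0.5  0.8 -0.5 -0.4 -0.4 -1.9]
[6.36267871e+02 8.12978043e+01 1.22590442e-01] 2.146687725115072 [-0.5 -0.1 -0.5 -0.6  0.2 -0.8  0.3 -1.3  0.1 -1.2  0.7 -0.5 -0.2  0.1
 -0.9  0.3 -1.1 -0.7 -0.9 -2.1]
pot [443.72198864 263.82414137] [456.62355725 254.64166971]
tall [ 436.73365039 -222.93547549]
tin [653.92699199 163.83938039] [657.56938547 162.52780256]
jawtip front/rear top [ 591. -169.] fence: -75.2 -242.4
jawtip front/rear top [ 596. -206.] fence: -75.0 -280.1
scene jawtip [ 603. -181.] fence: -64.8 -256.6
scene jawtip [ 599. -205.] fence: -72.1 -279.7
pot [444. 264.] fence: -168.8 204.7
pot [457. 255.] fence: -157.1 194.0
tall [ 437. -223.] fence: -235.2 -277.6
```

The two cameras disagree on the pot by about 15 mm, so I'll fit its silhouette instead.

```bash
cat > sil.py <<'E'
from h import *
def outline(n,x,y,prof):
    a=np.linspace(0,2*np.pi,72,endpoint=False)
    P=np.concatenate([np.c_[x+rr*np.cos(a),y+rr*np.sin(a),np.full(72,z)] for rr,z in prof])
    return cv2.convexHull(proj(n,P).astype(np.float32))
POT=[(48,0),(58,12),(58,60)]; TALL=[(35,0),(35,88)]
def copper(im,n):  # RGB
    h=cv2.cvtColor(im,cv2.COLOR_RGB2LAB).astype(int)
    return h
def fitblob(n,mask,x0,prof,full=False):
    cs,_=cv2.findContours(mask,cv2.RETR_EXTERNAL,cv2.CHAIN_APPROX_NONE)
    c0=proj(n,[*x0,30])[0]
    cs=[c for c in cs if cv2.contourArea(c)>60]
    c=min(cs,key=lambda c:np.linalg.norm(c[:,0].mean(0)-c0))
    pts=cv2.convexHull(c)[:,0].astype(float)
    f=lambda p:[cv2.pointPolygonTest(outline(n,*p,prof),tuple(map(float,q)),True)-.3 for q in pts]
    s=least_squares(f,x0,diff_step=2e-3,loss='soft_l1'); return s.x,np.sqrt(np.mean(np.square(f(s.x)))),c[:,0].min(0),c[:,0].max(0)
E
python3 - <<'E'
from sil import *
for n,f in(("top","pics/top0.png"),("scene","pics/scene0.png")):
    im=cv2.imread(f); lab=cv2.cvtColor(im,cv2.COLOR_BGR2LAB); 
    u,v=proj(n,[448,260,5])[0].astype(int); print(n,u,v,lab[v,u]); print(lab[v-4:v+40:4,u]); print('wood',lab[v+35,u+10:u+60:10])
    cv2.imwrite(f"pics/pz_{n}.png",cv2.resize(im[v-35:v+35,u-45:u+45],None,fx=8,fy=8,interpolation=cv2.INTER_CUBIC)); print(u-45,v-35)
E
```

```text
top 260 219 [166 149 166]
[[166 149 165]
 [166 149 166]
 [166 149 166]
 [168 149 166]
 [163 150 164]
 [ 99 142 154]
 [138 143 165]
 [141 143 164]
 [143 144 167]
 [160 138 152]
 [201 126 132]]
wood [[154 143 167]
 [154 145 170]
 [155 146 169]
 [153 145 168]
 [151 145 167]]
215 184
scene 323 189 [ 99 146 151]
[[130 151 156]
 [ 99 146 151]
 [ 95 144 150]
 [ 68 137 145]
 [149 145 163]
 [155 146 163]
 [151 145 163]
 [201 132 134]
 [131 128 128]
 [132 129 128]
 [132 129 127]]
wood [[131 128 127]
 [130 129 126]
 [120 128 127]
 [105 128 127]
 [126 129 127]]
278 154
```

View pics/pz_top.png

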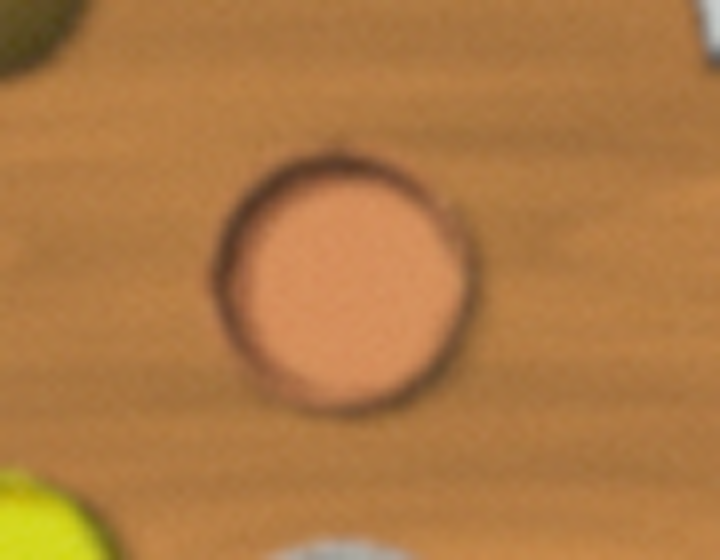

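View pics/pz_scene.png

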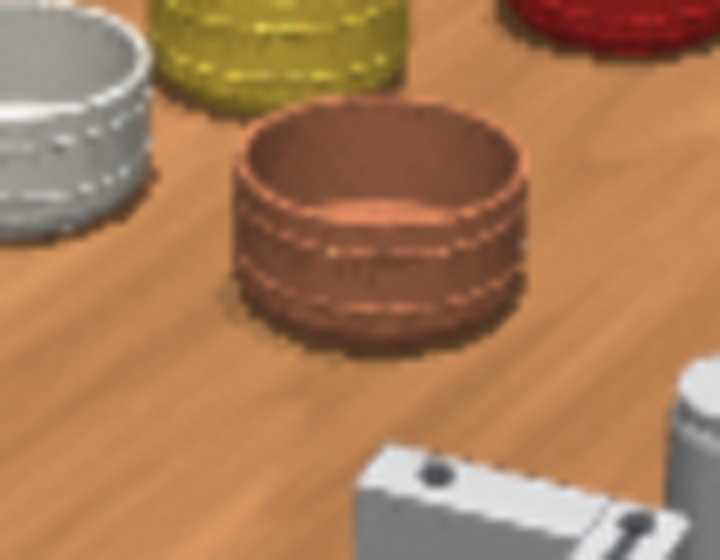

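```bash
python3 - <<'E'
from sil import *
obs={'top':(215+210/8-.4,215+478/8-.4,184+150/8-.4,184+415/8-.4),'scene':(278+233/8-.4,278+528/8-.4,154+95/8-.4,154+348/8-.4)}
def ext(n,p):
    o=outline(n,*p,POT)[:,0]; return np.array([o[:,0].min(),o[:,0].max(),o[:,1].min(),o[:,1].max()])
for ns in (['top'],['scene'],['top','scene']):
    f=lambda p:np.concatenate([ext(n,p)-obs[n] for n in ns])
    s=least_squares(f,[450,260],diff_step=1e-3); print(ns,s.x.round(1),s.fun.round(1))
E
```

```text
['top'] [446.  265.8] [-0.6  0.6 -0.4  0.4]
['scene'] [448.5 268.3] [ 0.  -0.  -0.2  0.2]
['top', 'scene'] [447.6 266.9] [-0.9  0.3 -0.8 -0.  -0.5 -0.5 -0.1  0.3]
```

Pot at (447.5, 267) and fence corner at (636, 81) with yaw 0.122. In the fence frame the pot is at about (-164, +208), which clears the stop's tip by 21 mm. Plan: drag it from inside with shut fingers along the fence's -y, then +x, then +y.

```bash
cat > go.py <<'E'
import sys
from h import *
FX,FY,YA=636.0,81.2,.1222
def fw(x,y):
    c,s=np.cos(YA),np.sin(YA); return np.array([FX+c*x-s*y,FY+s*x+c*y])
def wf(p):
    c,s=np.cos(YA),np.sin(YA); d=np.array(p[:2])-[FX,FY]; return np.array([c*d[0]+s*d[1],-s*d[0]+c*d[1]])
def shift(t,yaw=YA):
    s=r.sense(); M=R.from_euler('xyz',s["tcp_rot"]); d=M.inv().apply(np.array(t)-s["eef_pos"])/10
    rv=np.degrees((M.inv()*R.from_euler('xyz',[np.pi,0,yaw])).as_rotvec())
    return d.round(2),rv.round(2)
if __name__=="__main__":
    s=r.sense(); print(s["clock"],s["eef_pos"].round(1),'fence',wf(s["eef_pos"]).round(1),s["tcp_rot"].round(3),s["contact_force"].round(1),s["opening"].round(2))
E
python3 - <<'E'
from go import *
print(shift([447,267,150]), fw(-164,208), 'punch',[wf(ray('top',(u,v),6)).round(0) for u,v in((425,146),(429,171))])
E
```

```text
(array([ 51.81, -67.63,   8.15]), array([-7.000e-02,  1.000e-02,  1.814e+01])) [447.86858215 267.6579567 ] punch [array([  25., -446.]), array([ -73., -442.])]
```

>>> jog_arm:
  series:
    - [[51.8,-67.6,8,0,0,18,0],[51.8,-67.6,8,0,0,18,0],[51.8,-67.6,8,0,0,18,0],[51.8,-67.6,8,0,0,18,0],[51.8,-67.6,8,0,0,18,0]]
  newtons: 40

```text
clock: 0.72
eef_pos: [331.9, -259.9, 201.8]
tcp_rot: [-3.142, -0.0, 0.124]
contact_force: [2.8, 0.1, -0.0]
opening: -0.001
```

```bash
python3 - <<'E'
from go import *
print(shift([447,267,150]), r.sense()["opening"],r.sense()["contact_force"])
E
```

```text
(array([ 17.94, -50.86,   5.19]), array([-0.  , -0.01,  0.1 ])) -0.0013654301258415559 [ 2.76359696  0.10463839 -0.01199984]
```

>>> jog_arm:
  series:
    - [[17.9,-50.9,4,0,0,0,0],[17.9,-50.9,4,0,0,0,0],[17.9,-50.9,4,0,0,0,0],[17.9,-50.9,4,0,0,0,0],[17.9,-50.9,4,0,0,0,0]]

```text
clock: 1.35
eef_pos: [398.1, 44.8, 179.0]
tcp_rot: [3.141, -0.001, 0.125]
contact_force: [1.5, -0.9, 0.3]
opening: -0.003
```

```bash
python3 - <<'E'
from go import *
print(shift([447.5,267,130]), r.sense()["opening"],r.sense()["contact_force"])
E
```

```text
(array([  7.67, -21.43,   4.9 ]), array([ 0.01, -0.04,  0.14])) -0.0028779788128698476 [ 1.53682593 -0.93848897  0.33092374]
```

>>> jog_arm:
  series:
    - [[7.7,-21.4,4.9,0,0,0,0],[7.7,-21.4,4.9,0,0,0,0],[7.7,-21.4,4.9,0,0,0,0],[7.7,-21.4,4.9,0,0,0,0],[7.7,-21.4,4.9,0,0,0,0]]

```text
clock: 1.98
eef_pos: [447.8, 267.2, 129.0]
tcp_rot: [-3.142, 0.001, 0.128]
contact_force: [-0.3, -0.1, -0.4]
opening: -0.001
```

```bash
python3 - <<'E'
from go import *
for n in("scene","top"): cv2.imwrite(f"pics/{n}1.png",r.grab_frame(n)[:,:,::-1])
print(shift([447.5,267,14]), r.sense()["opening"],r.sense()["contact_force"])
im=cv2.imread("pics/scene1.png"); cv2.imwrite("pics/s1c.png",cv2.resize(im[80:280,200:460],None,fx=3,fy=3))
E
```

```text
(array([ 0.09, -0.26, 11.54]), array([0.05, 0.09, 0.21])) -0.0007445811719446712 [0.24576395 0.02801084 0.4067544 ]
```

View pics/s1c.png

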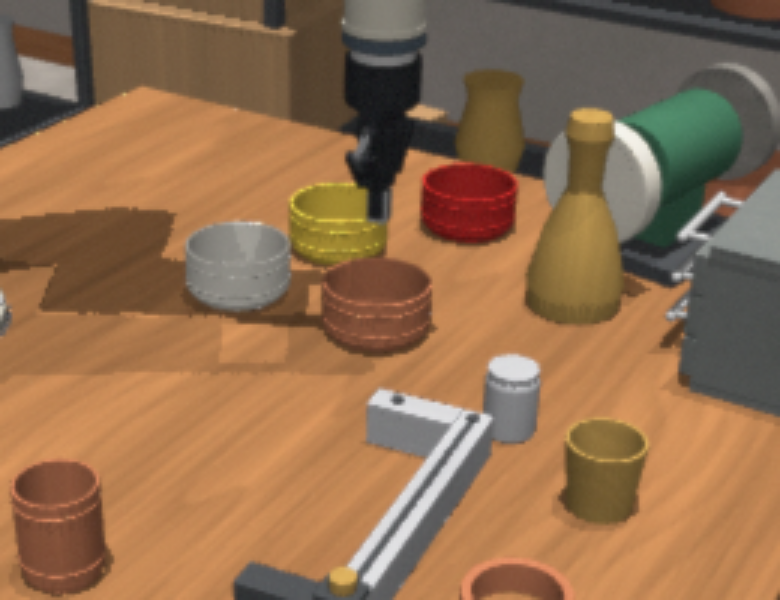

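The scene crop shows the shut fingers at (378,215), right above the pot (377,300), and clear of the white and yellow ones. Descending inside the pot.

>>> jog_arm:
  series:
    - [[0,0,4,0,0,0,0],[0,0,7,0,0,0,0],[0,0,9,0,0,0,0],[0,0,10.5,0,0,0,0],[0,0,11.4,0,0,0,0]]

```text
clock: 2.7
eef_pos: [447.7, 263.9, 15.6]
tcp_rot: [3.141, 0.0, 0.124]
contact_force: [-0.6, -0.6, 0.2]
opening: 0.004
```

```bash
python3 go.py; python3 - <<'E'
from go import *
print(shift([*fw(-164,208),15]),shift([*fw(-166,-120),15]))
E
```

```text
(array([ 0.06, -0.37,  0.06]), array([0.01, 0.02, 0.09])) (array([-0.19, 32.43,  0.07]), array([0.01, 0.02, 0.09]))Traceback (most recent call last):
  File "go.py", line 13, in <module>
    s=r.sense(); print(s["clock"],s["eef_pos"].round(1),'fence',wf(s["eef_pos"]).round(1),s["tcp_rot"].round(3),s["contact_force"].round(1),s["opening"].round(2))
                                                                                                                                            ^^^^^^^^^^^^^^^^^^
AttributeError: 'float' object has no attribute 'round'
```

>>> jog_arm:
  series:
    - [[0,2.0,0,0,0,0,0],[0,3.2,0,0,0,0,0],[0,4.2,0,0,0,0,0],[0,5.4,0,0,0,0,0],[0,6.8,0,0,0,0,0]]

```text
clock: 3.32
eef_pos: [456.8, 196.7, 16.3]
tcp_rot: [-3.141, -0.001, 0.125]
contact_force: [-1.3, 3.9, 3.0]
opening: 0.001
```

>>> jog_arm:
  series:
    - [[0,1.6,0,0,0,0,0],[0,3.2,0,0,0,0,0],[0,4.8,0,0,0,0,0],[0,6.4,0,0,0,0,0],[0,7.2,0,0,0,0,0]]

```text
clock: 3.95
eef_pos: [465.1, 124.6, 15.9]
tcp_rot: [3.142, 0.0, 0.124]
contact_force: [-1.0, 4.8, 2.8]
opening: 0.001
```

```bash
sed -i 's/s\["opening"\].round(2)/s["opening"]/' go.py; python3 go.py; python3 - <<'E'
from go import *
for n in("scene","top"): cv2.imwrite(f"pics/{n}2.png",r.grab_frame(n)[:,:,::-1])
im=cv2.imread("pics/scene2.png"); cv2.imwrite("pics/s2c.png",cv2.resize(im[130:330,200:460],None,fx=3,fy=3))
E
```

```text
3.95 [465.1 124.6  15.9] fence [-164.3   63.9] [3.142 0.    0.124] [-1.   4.8  2.8] 0.0008805422716623149
```

View pics/s2c.png

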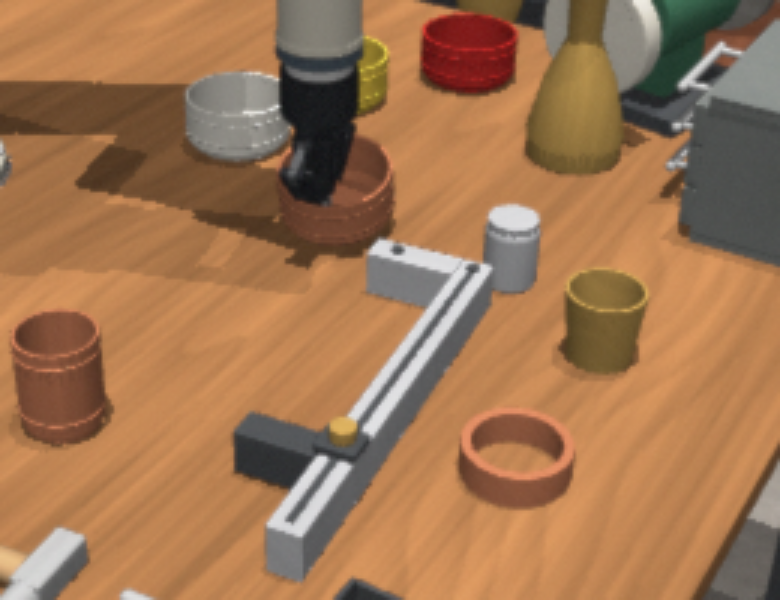

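Force is about 5 N and the pot follows; it sits at crop (337,190). I'll measure its clearance to the stop's tip.

```bash
cat > pf.py <<'E'
from go import *
from sil import *
def potfit(ul,ur,vt,vb,n='scene',x0=(500,100)):
    obs=[ul,ur,vt,vb]
    def f(p):
        o=outline(n,*p,POT)[:,0]; e=[o[:,0].min(),o[:,0].max(),o[:,1].min(),o[:,1].max()]
        return [a-b for a,b in zip(e,obs) if b is not None]
    s=least_squares(f,x0,diff_step=1e-3); return s.x.round(1),wf(s.x).round(1),s.fun.round(1)
E
python3 - <<'E'
from pf import *
print(potfit(200+278/3,200+394/3,None,130+242/3))
im=cv2.imread("pics/top2.png"); u,v=proj('top',[465,160,60])[0].astype(int);print(u,v)
cv2.imwrite("pics/t2c.png",cv2.resize(im[v-40:v+40,u-50:u+50],None,fx=6,fy=6,interpolation=cv2.INTER_CUBIC))
E
```

```text
(array([456.1, 176.5]), array([-166.9,  116.5]), array([ 0.1, -0.1,  0. ], dtype=float32))
286 212
```

View pics/t2c.png

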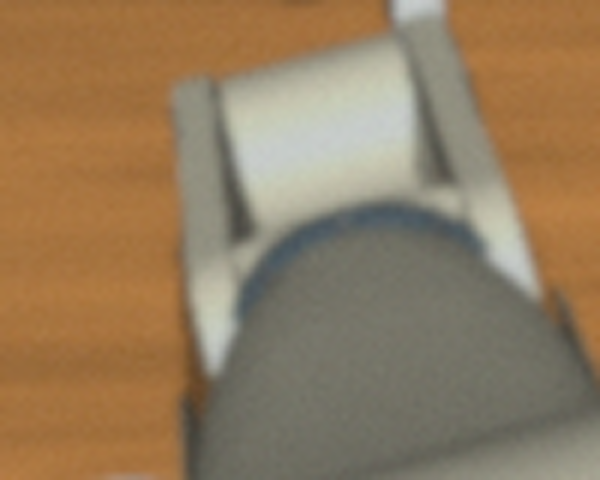

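Pot at fence (-167, ~116), so 24 mm of clearance in x. Carrying on along -y.

>>> jog_arm:
  series:
    - [[0,1.6,0,0,0,0,0],[0,3.4,0,0,0,0,0],[0,5.2,0,0,0,0,0],[0,7.0,0,0,0,0,0],[0,8.4,0,0,0,0,0]]

```text
clock: 4.68
eef_pos: [475.4, 41.2, 15.9]
tcp_rot: [-3.142, 0.001, 0.124]
contact_force: [-1.4, 4.8, 2.2]
opening: -0.001
```

>>> jog_arm:
  series:
    - [[0,1.6,0,0,0,0,0],[0,3.4,0,0,0,0,0],[0,5.2,0,0,0,0,0],[0,7.0,0,0,0,0,0],[0,8.0,0,0,0,0,0]]

```text
clock: 5.3
eef_pos: [485.6, -38.3, 15.9]
tcp_rot: [3.142, 0.0, 0.124]
contact_force: [-0.4, 3.9, 2.6]
opening: 0.002
```

>>> jog_arm:
  series:
    - [[0,1.2,0,0,0,0,0],[0,2.2,0,0,0,0,0],[0,2.8,0,0,0,0,0]]

```text
clock: 5.68
eef_pos: [489.1, -65.3, 15.9]
tcp_rot: [-3.142, 0.0, 0.124]
contact_force: [0.3, 3.9, 0.9]
opening: 0.001
```

```bash
python3 go.py; python3 - <<'E'
from go import *
for n in("scene","top"): cv2.imwrite(f"pics/{n}3.png",r.grab_frame(n)[:,:,::-1])
im=cv2.imread("pics/scene3.png"); cv2.imwrite("pics/s3c.png",cv2.resize(im[150:300,180:400],None,fx=3.5,fy=3.5))
E
```

```text
5.675 [489.1 -65.3  15.9] fence [-163.7 -127.5] [-3.142  0.     0.124] [0.3 3.9 0.9] 0.0010471076080218647
```

View pics/s3c.png

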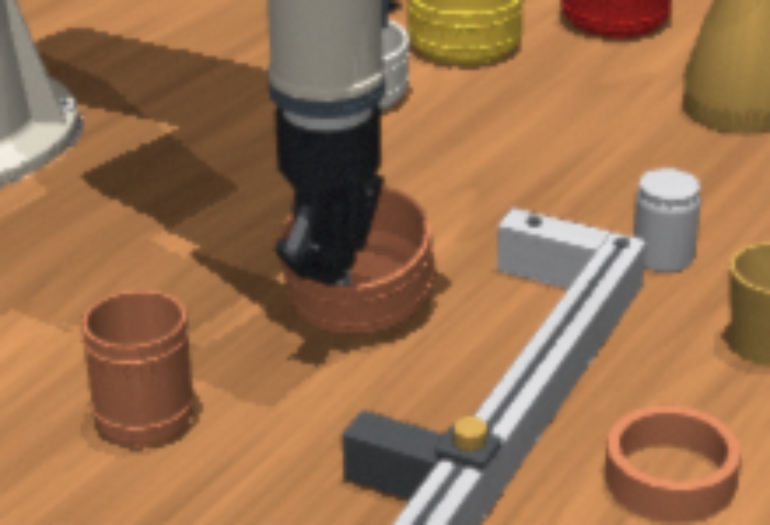

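View pics/top3.png

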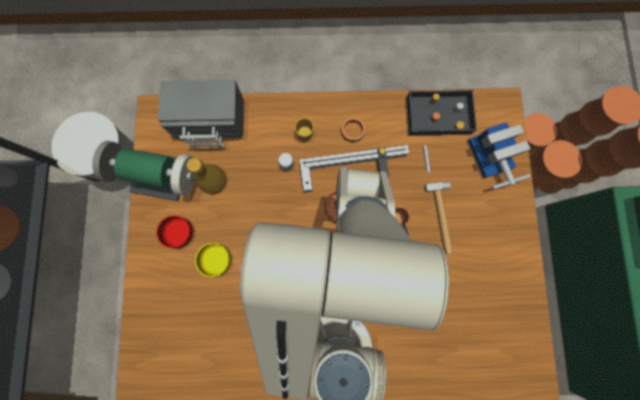

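```bash
python3 - <<'E'
from pf import *
print(potfit(180+285/3.5,180+434/3.5,150+183/3.5,150+333/3.5))
print(potfit(180+285/3.5,180+434/3.5,None,150+333/3.5))
E
```

```text
(array([479. , -11.6]), array([-167.1,  -73. ]), array([-0.2,  0.2,  2. , -1.7], dtype=float32))
(array([483.3, -17.9]), array([-163.6,  -79.7]), array([-0.3,  0.3, -0. ], dtype=float32))
```

Pot is at fence about (-165, -77), past the stop. Now re-centre the finger in the pot and push along +x.

>>> jog_arm:
  series:
    - [[0,-2.5,0,0,0,0,0],[0,-4.8,0,0,0,0,0],[2.0,-4.8,0,0,0,0,0],[3.2,-4.8,0,0,0,0,0],[4.4,-4.8,0,0,0,0,0]]

```text
clock: 6.4
eef_pos: [526.6, -11.8, 15.7]
tcp_rot: [3.142, 0.001, 0.125]
contact_force: [-2.8, 0.0, 0.8]
opening: 0.0
```

>>> jog_arm:
  series:
    - [[1.4,0,0,0,0,0,0],[2.8,0,0,0,0,0,0],[4.2,0,0,0,0,0,0],[5.4,0,0,0,0,0,0],[6.2,0,0,0,0,0,0]]

```text
clock: 7.02
eef_pos: [589.1, -3.9, 15.9]
tcp_rot: [3.142, -0.0, 0.125]
contact_force: [-3.9, -0.6, 1.6]
opening: 0.004
```

```bash
python3 go.py; python3 - <<'E'
from go import *
for n in("scene","top"): cv2.imwrite(f"pics/{n}4.png",r.grab_frame(n)[:,:,::-1])
im=cv2.imread("pics/scene4.png"); cv2.imwrite("pics/s4c.png",cv2.resize(im[150:300,200:420],None,fx=3.5,fy=3.5))
E
```

```text
7.025 [589.1  -3.9  15.9] fence [-56.9 -78.7] [ 3.142 -0.     0.125] [-3.9 -0.6  1.6] 0.0037307770604077177
```

View pics/s4c.png

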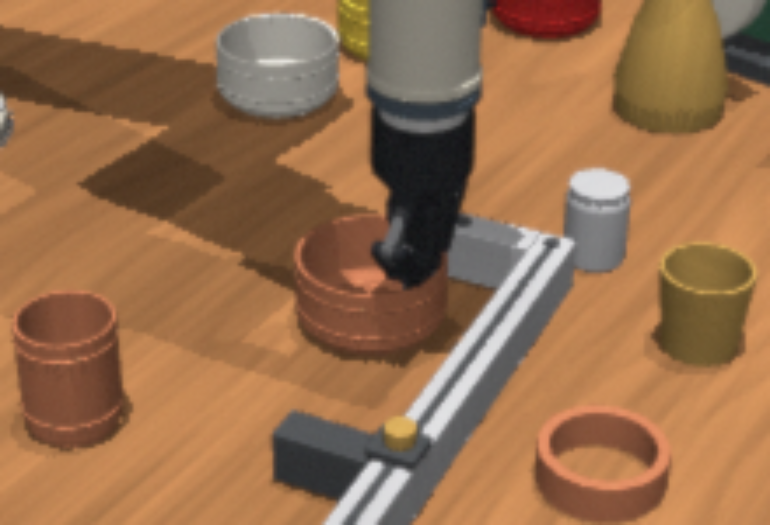

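```bash
python3 - <<'E'
from pf import *
print(potfit(200+295/3.5,200+447/3.5,150+213/3.5,150+356/3.5))
E
```

```text
(array([551.6,  -9. ]), array([-94.7, -79.2]), array([-0.3,  0.3,  0.2, -0.2], dtype=float32))
```

>>> jog_arm:
  series:
    - [[1.0,0,0,0,0,0,0],[2.0,0,0,0,0,0,0],[2.6,0,0,0,0,0,0],[3.0,0,0,0,0,0,0],[3.2,0,0,0,0,0,0]]

```text
clock: 7.75
eef_pos: [620.0, 0.1, 15.9]
tcp_rot: [-3.142, 0.0, 0.125]
contact_force: [-2.7, -0.6, 0.5]
opening: -0.001
```

>>> jog_arm:
  series:
    - [[0.2,0,0,0,0,0,0],[0.4,0,0,0,0,0,0]]

```text
clock: 8.0
eef_pos: [623.9, 0.5, 15.9]
tcp_rot: [-3.142, 0.0, 0.125]
contact_force: [-3.0, -0.7, 0.4]
opening: -0.001
```

>>> jog_arm:
  series:
    - [[0.2,0,0,0,0,0,0]]

```text
clock: 8.12
eef_pos: [626.0, 0.8, 16.0]
tcp_rot: [-3.142, 0.0, 0.125]
contact_force: [-2.4, -0.5, 0.9]
opening: 0.001
```

>>> jog_arm:
  series:
    - [[0.15,0,0,0,0,0,0],[0.3,0,0,0,0,0,0]]

```text
clock: 8.38
eef_pos: [627.6, 1.0, 15.7]
tcp_rot: [-3.141, 0.003, 0.125]
contact_force: [-12.0, -1.9, 6.3]
opening: -0.001
```

>>> jog_arm:
  series:
    - [[0.15,0,0,0,0,0,0],[0.3,0,0,0,0,0,0]]

```text
clock: 8.62
eef_pos: [627.5, 1.1, 15.4]
tcp_rot: [-3.141, 0.009, 0.125]
contact_force: [-21.9, -3.8, 15.4]
opening: -0.001
```

```bash
python3 go.py; python3 - <<'E'
from go import *
for n in("scene","top"): cv2.imwrite(f"pics/{n}5.png",r.grab_frame(n)[:,:,::-1])
im=cv2.imread("pics/scene5.png"); cv2.imwrite("pics/s5c.png",cv2.resize(im[180:290,260:400],None,fx=5,fy=5,interpolation=cv2.INTER_CUBIC))
E
```

```text
8.625 [627.5   1.1  15.4] fence [-18.3 -78.5] [-3.141  0.009  0.125] [-21.9  -3.8  15.4] -0.0008856130650787901
```

View pics/s5c.png

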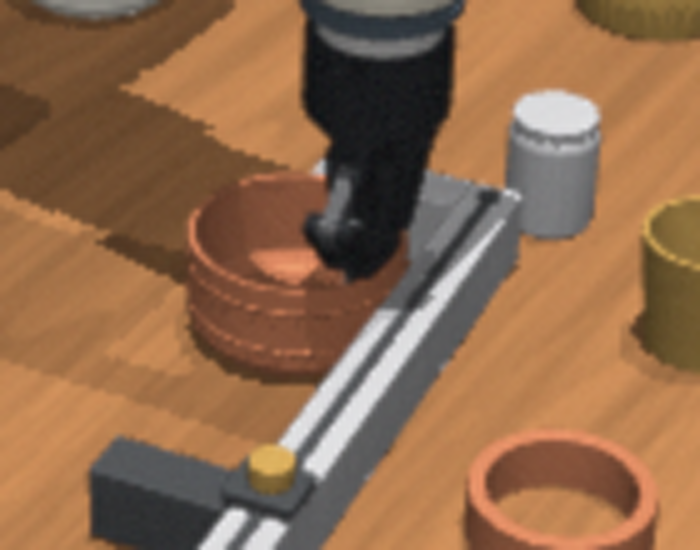

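The pot has hit the back fence: force rose to 22 N and x stopped at fence -18. Back off, then push along +y inside the pot, a little +x of its centre.

>>> jog_arm:
  series:
    - [[-1.5,0,0,0,0,0,0],[-3.0,0,0,0,0,0,0],[-3.0,-2,0,0,0,0,0],[-3.0,-3.2,0,0,0,0,0],[-3.0,-4.0,0,0,0,0,0]]

```text
clock: 9.35
eef_pos: [597.7, 38.4, 16.2]
tcp_rot: [3.141, -0.001, 0.126]
contact_force: [-1.2, -5.5, 0.8]
opening: 0.001
```

```bash
python3 go.py
```

```text
9.35 [597.7  38.4  16.2] fence [-43.3 -37.8] [ 3.141e+00 -1.000e-03  1.260e-01] [-1.2 -5.5  0.8] 0.0013078682017020173
```

>>> jog_arm:
  series:
    - [[0,-0.4,0,0,0,0,0],[0,-0.8,0,0,0,0,0],[0,-1.1,0,0,0,0,0]]

```text
clock: 9.72
eef_pos: [595.9, 48.3, 16.0]
tcp_rot: [3.141, -0.0, 0.125]
contact_force: [-0.2, -3.8, 2.6]
opening: 0.001
```

>>> jog_arm:
  series:
    - [[0,-0.2,0,0,0,0,0],[0,-0.4,0,0,0,0,0]]

```text
clock: 9.98
eef_pos: [595.3, 52.3, 16.0]
tcp_rot: [3.142, 0.0, 0.124]
contact_force: [0.3, -4.5, 1.5]
opening: 0.004
```

>>> jog_arm:
  series:
    - [[0,-0.2,0,0,0,0,0],[0,-0.4,0,0,0,0,0]]

```text
clock: 10.22
eef_pos: [595.2, 54.0, 16.0]
tcp_rot: [3.138, -0.0, 0.126]
contact_force: [1.9, -27.8, 2.0]
opening: -0.001
```

```bash
python3 go.py
```

```text
10.225 [595.2  54.   16. ] fence [-43.9 -22.1] [ 3.138 -0.     0.126] [  1.9 -27.8   2. ] -0.0012930653716013171
```

The pot has hit the stop (28 N). Now a gentle diagonal push to seat it on both faces.

>>> jog_arm:
  series:
    - [[0,1.2,0,0,0,0,0],[0,2.2,0,0,0,0,0],[0.6,2.2,0,0,0,0,0],[0.9,1.9,0,0,0,0,0],[1.05,1.75,0,0,0,0,0]]

```text
clock: 10.85
eef_pos: [607.0, 40.4, 15.6]
tcp_rot: [3.141, 0.001, 0.125]
contact_force: [-4.1, -8.4, 2.9]
opening: 0.0
```

>>> jog_arm:
  series:
    - [[0.1,-0.1,0,0,0,0,0],[0.2,-0.2,0,0,0,0,0]]

```text
clock: 11.1
eef_pos: [607.1, 41.2, 15.3]
tcp_rot: [3.14, 0.004, 0.126]
contact_force: [-7.8, -16.2, 6.0]
opening: 0.004
```

```bash
python3 go.py
```

```text
11.1 [607.1  41.2  15.3] fence [-33.5 -36.2] [3.14  0.004 0.126] [ -7.8 -16.2   6. ] 0.0044075733892670185
```

The pot resists along both axes, so it is seated. Withdraw to its centre, then up.

>>> jog_arm:
  series:
    - [[-0.8,0.8,0,0,0,0,0],[-2.2,2.2,0,0,0,0,0],[-2.6,2.4,-2,0,0,0,0],[-2.6,2.4,-6,0,0,0,0],[-2.6,2.4,-11,0,0,0,0]]

```text
clock: 11.72
eef_pos: [585.7, 15.4, 127.7]
tcp_rot: [-3.141, 0.001, 0.124]
contact_force: [0.3, 0.0, -0.3]
opening: 0.001
```

```bash
python3 go.py; python3 - <<'E'
from go import *
for n in("scene","top"): cv2.imwrite(f"pics/{n}6.png",r.grab_frame(n)[:,:,::-1])
im=cv2.imread("pics/scene6.png"); cv2.imwrite("pics/s6c.png",cv2.resize(im[180:320,250:410],None,fx=4,fy=4,interpolation=cv2.INTER_CUBIC))
print(shift([*fw(-45,-310),130]))
E
```

```text
11.725 [585.7  15.4 127.7] fence [-57.9 -59.2] [-3.141e+00  1.000e-03  1.240e-01] [ 0.3  0.  -0.3] 0.0007422124653322458
(array([ 0.8 , 25.05,  0.29]), array([ 0.04, -0.58,  0.13]))
```

View pics/s6c.png

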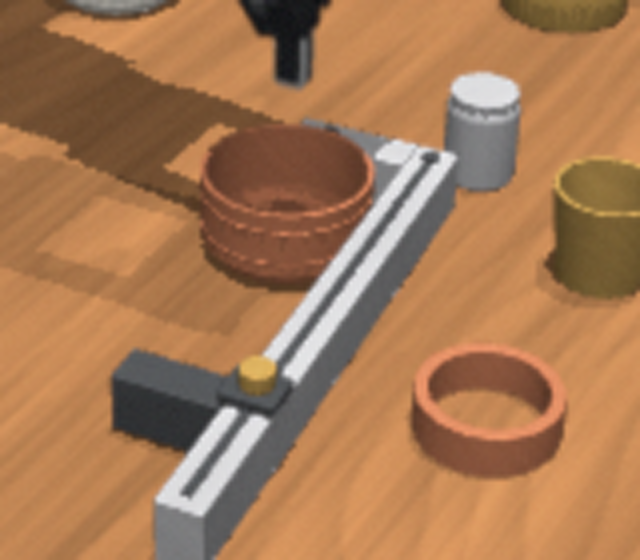

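The pot is in the corner, pixel (287,200) in the crop. Now to the rear side of the sliding stop.

>>> jog_arm:
  series:
    - [[0.8,6,0,0,0,0,0],[1.2,12,0,0,0,0,0],[1.2,18,0,0,0,0,0],[1.2,24,0,0,0,0,0],[1.2,25.9,0,0,0,0,0]]

```text
clock: 12.45
eef_pos: [630.6, -243.4, 126.8]
tcp_rot: [3.141, -0.001, 0.122]
contact_force: [-0.2, 0.0, 0.2]
opening: 0.004
```

```bash
python3 go.py; python3 - <<'E'
from go import *
for n in("scene","top"): cv2.imwrite(f"pics/{n}7.png",r.grab_frame(n)[:,:,::-1])
im=cv2.imread("pics/scene7.png"); cv2.imwrite("pics/s7c.png",cv2.resize(im[180:340,210:390],None,fx=4,fy=3.75,interpolation=cv2.INTER_CUBIC))
print(shift([*fw(-42,-320),20]))
E
```

```text
12.45 [ 630.6 -243.4  126.8] fence [ -44.9 -321.5] [ 3.141e+00 -1.000e-03  1.220e-01] [-0.2  0.   0.2] 0.004194134711060093
(array([2.800e-01, 1.000e-02, 1.064e+01]), array([ 0.02, -0.04, -0.01]))
```

View pics/s7c.png

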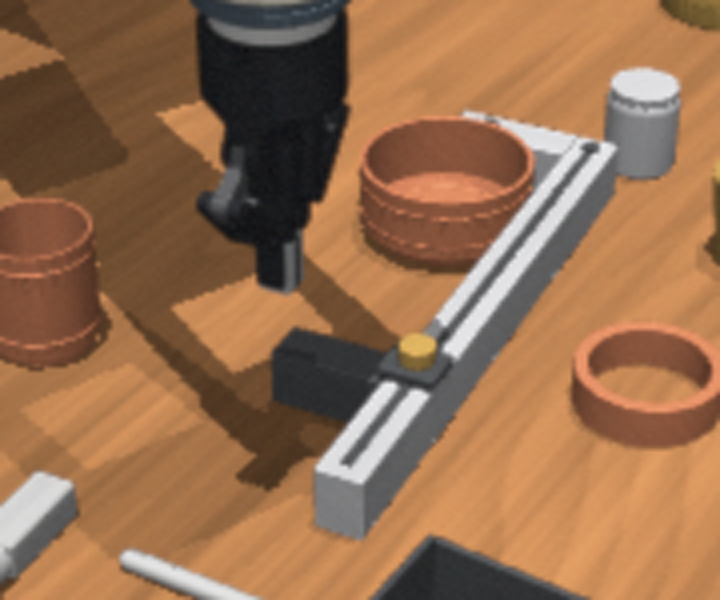

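```bash
python3 - <<'E'
from go import *
print('rear tip',wf(ray('scene',(210+273/4,180+351/3.75),43)),'front tip',wf(ray('scene',(210+296/4,180+330/3.75),43)), 'rear bottom', wf(ray('scene',(210+275/4,180+398/3.75),3)))
for y in(-321.5,-306.5): print((proj('scene',[*fw(-45,y),20])[0]-[210,180])*[4,3.75])
E
```

```text
rear tip [ -69.78404082 -282.85484175] front tip [ -67.4683924  -258.48477838] rear bottom [ -71.1358635  -279.79612157]
[280.59554105 428.64686803]
[292.89263588 413.87418624]
```

Rear face at fence y of about -281, and the finger edge will be at about -306: clear. Descend.

>>> jog_arm:
  series:
    - [[0.3,0,4,0,0,0,0],[0.3,0,7,0,0,0,0],[0.3,0,9.5,0,0,0,0],[0.3,0,10.4,0,0,0,0]]

```text
clock: 13.05
eef_pos: [632.4, -237.4, 20.7]
tcp_rot: [-3.14, 0.002, 0.126]
contact_force: [-0.1, -0.2, 0.3]
opening: 0.004
```

>>> jog_arm:
  series:
    - [[0,-1.0,0,0,0,0,0],[0,-1.8,0,0,0,0,0],[0,-2.4,0,0,0,0,0],[0,-3.2,0,0,0,0,0],[0,-4.4,0,0,0,0,0]]

```text
clock: 13.68
eef_pos: [628.6, -196.0, 22.7]
tcp_rot: [3.141, -0.002, 0.124]
contact_force: [2.4, -2.6, 2.5]
opening: 0.003
```

```bash
python3 go.py
```

```text
13.675 [ 628.6 -196.    22.7] fence [ -41.1 -274.2] [ 3.141e+00 -2.000e-03  1.240e-01] [ 2.4 -2.6  2.5] 0.002758430632226301
```

>>> jog_arm:
  series:
    - [[0,-1.2,0,0,0,0,0],[0,-2.4,0,0,0,0,0],[0,-3.6,0,0,0,0,0],[0,-4.8,0,0,0,0,0],[0,-5.6,0,0,0,0,0]]

```text
clock: 14.3
eef_pos: [620.8, -139.5, 21.8]
tcp_rot: [-3.141, 0.0, 0.125]
contact_force: [2.3, -3.1, 0.5]
opening: -0.003
```

>>> jog_arm:
  series:
    - [[0,-1.0,0,0,0,0,0],[0,-2.0,0,0,0,0,0],[0,-2.8,0,0,0,0,0],[0,-3.2,0,0,0,0,0]]

```text
clock: 14.8
eef_pos: [616.8, -108.2, 21.9]
tcp_rot: [-3.141, 0.0, 0.125]
contact_force: [2.1, -2.6, -0.1]
opening: -0.003
```

```bash
python3 go.py; python3 - <<'E'
from go import *
for n in("scene","top"): cv2.imwrite(f"pics/{n}8.png",r.grab_frame(n)[:,:,::-1])
im=cv2.imread("pics/scene8.png"); cv2.imwrite("pics/s8c.png",cv2.resize(im[180:320,250:410],None,fx=4,fy=4,interpolation=cv2.INTER_CUBIC))
E
```

```text
14.8 [ 616.8 -108.2   21.9] fence [ -42.2 -185.6] [-3.141  0.     0.125] [ 2.1 -2.6 -0.1] -0.003189350105233028
```

View pics/s8c.png

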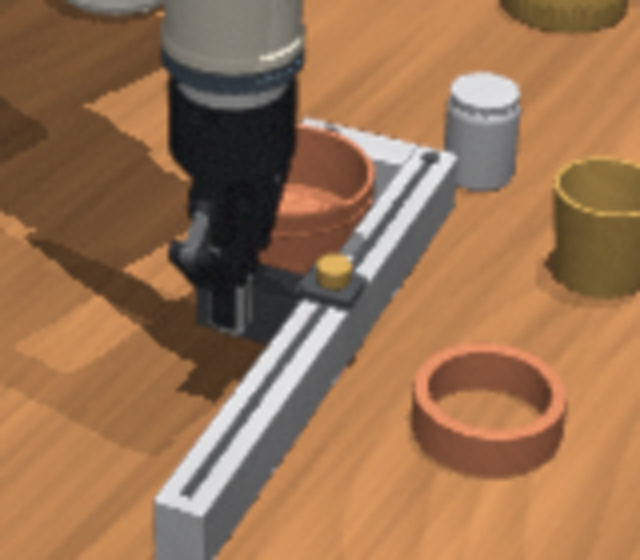

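The sliding stop (dark block at crop (270,300), knob (334,268)) follows, with a small gap left to the pot. Finer steps now.

>>> jog_arm:
  series:
    - [[0,-0.5,0,0,0,0,0],[0,-1.0,0,0,0,0,0],[0,-1.4,0,0,0,0,0],[0,-1.6,0,0,0,0,0]]

```text
clock: 15.4
eef_pos: [614.5, -92.6, 21.7]
tcp_rot: [-3.141, 0.001, 0.125]
contact_force: [-1.0, -2.6, -0.2]
opening: 0.0
```

>>> jog_arm:
  series:
    - [[0,-0.2,0,0,0,0,0],[0,-0.4,0,0,0,0,0]]

```text
clock: 15.65
eef_pos: [614.3, -88.8, 21.8]
tcp_rot: [-3.142, 0.0, 0.125]
contact_force: [-1.6, -1.7, -0.5]
opening: 0.001
```

>>> jog_arm:
  series:
    - [[0,-0.15,0,0,0,0,0],[0,-0.3,0,0,0,0,0]]

```text
clock: 15.9
eef_pos: [614.1, -85.8, 21.9]
tcp_rot: [-3.142, 0.0, 0.125]
contact_force: [-1.6, -2.6, -0.7]
opening: -0.003
```

>>> jog_arm:
  series:
    - [[0,-0.15,0,0,0,0,0],[0,-0.3,0,0,0,0,0]]

```text
clock: 16.15
eef_pos: [613.8, -83.1, 21.9]
tcp_rot: [3.141, -0.0, 0.125]
contact_force: [-0.9, -4.9, -2.3]
opening: -0.003
```

>>> jog_arm:
  series:
    - [[0,-0.1,0,0,0,0,0],[0,-0.1,0,0,0,0,0]]

```text
clock: 16.4
eef_pos: [613.7, -82.3, 22.0]
tcp_rot: [3.141, -0.0, 0.125]
contact_force: [-1.5, -5.3, -1.1]
opening: -0.001
```

```bash
python3 go.py
```

```text
16.4 [613.7 -82.3  22. ] fence [ -42.  -159.6] [ 3.141 -0.     0.125] [-1.5 -5.3 -1.1] -0.0007028493703858176
```

>>> jog_arm:
  series:
    - [[0,-0.1,0,0,0,0,0],[0,-0.2,0,0,0,0,0]]

```text
clock: 16.65
eef_pos: [613.7, -81.9, 22.0]
tcp_rot: [3.139, -0.0, 0.126]
contact_force: [-0.7, -16.8, -3.4]
opening: -0.001
```

>>> jog_arm:
  series:
    - [[0,-0.1,0,0,0,0,0],[0,-0.2,0,0,0,0,0]]

```text
clock: 16.9
eef_pos: [613.7, -81.6, 22.0]
tcp_rot: [3.137, -0.001, 0.126]
contact_force: [-0.0, -28.6, -5.1]
opening: -0.003
```

```bash
python3 go.py; python3 - <<'E'
from go import *
for n in("scene","top"): cv2.imwrite(f"pics/{n}9.png",r.grab_frame(n)[:,:,::-1])
im=cv2.imread("pics/scene9.png"); cv2.imwrite("pics/s9c.png",cv2.resize(im[180:280,280:400],None,fx=6,fy=6,interpolation=cv2.INTER_CUBIC))
E
```

```text
16.9 [613.7 -81.6  22. ] fence [ -42.  -158.8] [ 3.137e+00 -1.000e-03  1.260e-01] [ -0.  -28.6  -5.1] -0.0030440245948797867
```

View pics/s9c.png

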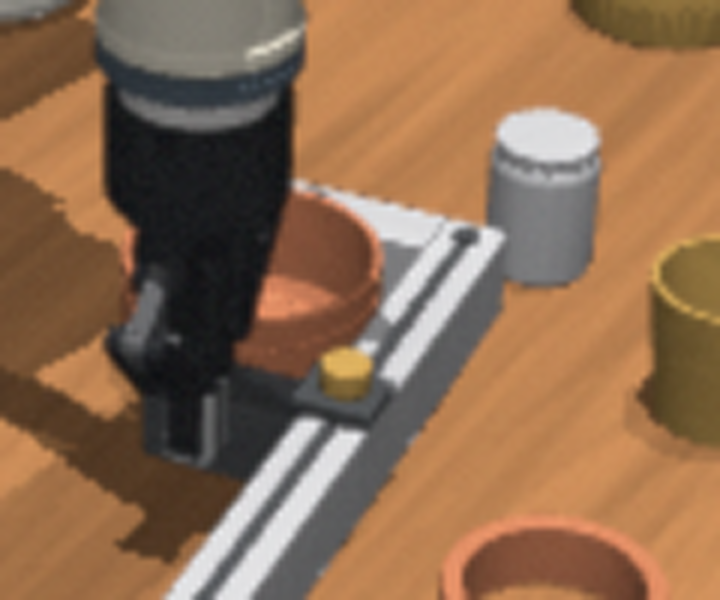

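The sliding stop is hard up against the pot (29 N, no more motion). Back off, rise, and check.

>>> jog_arm:
  series:
    - [[0,0.8,0,0,0,0,0],[0,2.5,0,0,0,0,0],[0,2.5,-3,0,0,0,0],[0,2.5,-8,0,0,0,0],[0,2.5,-12,0,0,0,0]]

```text
clock: 17.62
eef_pos: [616.9, -103.1, 143.9]
tcp_rot: [-3.141, -0.001, 0.124]
contact_force: [0.7, 0.4, -0.3]
opening: -0.005
```

>>> jog_arm:
  series:
    - [[-12,9,0,0,0,0,0],[-12,9,0,0,0,0,0],[-12,9,0,0,0,0,0],[-12,9,0,0,0,0,0]]

```text
clock: 18.12
eef_pos: [507.6, -208.3, 142.4]
tcp_rot: [3.142, -0.001, 0.122]
contact_force: [0.3, 0.3, 0.1]
opening: -0.0
```

```bash
python3 go.py; python3 - <<'E'
from go import *
for n in("scene","top"): cv2.imwrite(f"pics/{n}10.png",r.grab_frame(n)[:,:,::-1])
im=cv2.imread("pics/scene10.png"); cv2.imwrite("pics/s10c.png",cv2.resize(im[190:270,290:390],None,fx=7.5,fy=7.5,interpolation=cv2.INTER_CUBIC))
im=cv2.imread("pics/top10.png"); cv2.imwrite("pics/t10c.png",cv2.resize(im[130:210,280:380],None,fx=7.5,fy=7.5,interpolation=cv2.INTER_CUBIC))
E
```

```text
18.125 [ 507.6 -208.3  142.4] fence [-162.7 -271.7] [ 3.142e+00 -1.000e-03  1.220e-01] [0.3 0.3 0.1] -0.0003124369831243679
```

View pics/s10c.png

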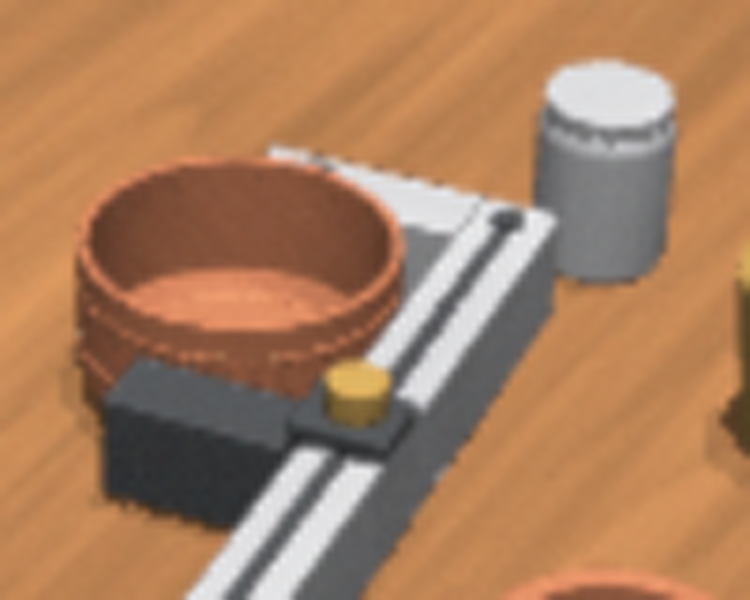

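View pics/t10c.png

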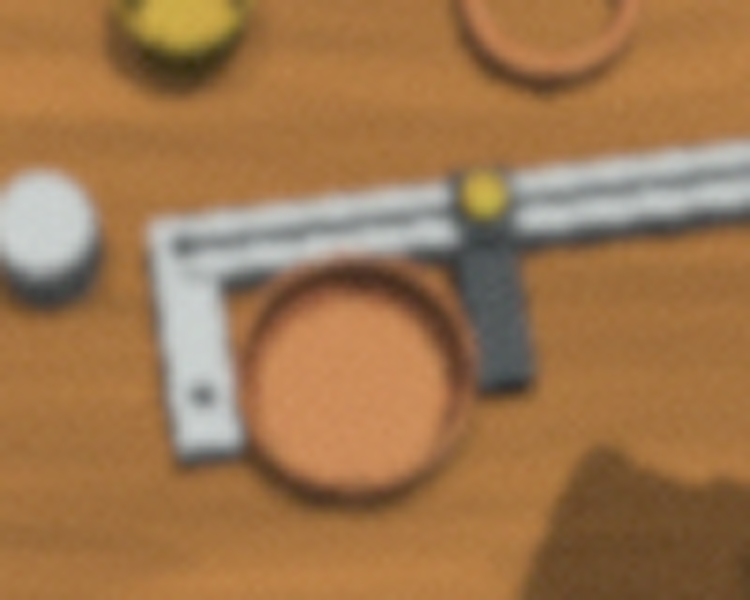

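Both views show the pot (scene crop (240,260), top crop (358,380)) between stop, fence and jaw with no visible gaps. To confirm contact with the back fence, I'll give it a gentle push on +x from outside.

>>> jog_arm:
  series:
    - [[-0.5,-21.4,0,0,0,0,0],[-0.5,-21.4,0,0,0,0,0],[-0.5,-21.4,0,0,0,0,0],[-0.5,-21.4,0,0,0,0,0],[-0.5,-21.4,0,0,0,0,0]]

```text
clock: 18.85
eef_pos: [477.3, 7.4, 142.1]
tcp_rot: [-3.141, -0.001, 0.129]
contact_force: [0.7, 0.1, 0.6]
opening: 0.0
```

```bash
python3 go.py; python3 - <<'E'
from go import *
print(shift([*fw(-165,-58),20]))
E
```

```text
18.85 [477.3   7.4 142.1] fence [-166.5  -53.9] [-3.141e+00 -1.000e-03  1.290e-01] [0.7 0.1 0.6] 0.00041377730576257877
(array([ 0.14,  0.41, 12.21]), array([-0.02, -0.03,  0.39]))
```

>>> jog_arm:
  series:
    - [[0,0.2,5,0,0,0.4,0],[0,0.2,9,0,0,0.4,0],[0,0.2,11.5,0,0,0.4,0],[0,0.2,12.1,0,0,0.4,0],[0,0.2,12.1,0,0,0.4,0]]

```text
clock: 19.48
eef_pos: [477.6, 2.5, 21.1]
tcp_rot: [-3.142, 0.0, 0.118]
contact_force: [0.1, 0.0, -0.0]
opening: 0.0
```

>>> jog_arm:
  series:
    - [[1.2,0,0,0,0,0,0],[2.0,0,0,0,0,0,0],[2.6,0,0,0,0,0,0],[3.0,0,0,0,0,0,0],[3.3,0,0,0,0,0,0]]

```text
clock: 20.1
eef_pos: [510.0, 6.7, 21.0]
tcp_rot: [-3.142, 0.0, 0.118]
contact_force: [0.3, 0.7, 0.2]
opening: 0.005
```

```bash
python3 go.py
```

```text
20.1 [510.    6.7  21. ] fence [-134.2  -58.6] [-3.142  0.     0.118] [0.3 0.7 0.2] 0.004770616911337852
```

>>> jog_arm:
  series:
    - [[0.2,0,0,0,0,0,0],[0.4,0,0,0,0,0,0]]

```text
clock: 20.35
eef_pos: [513.7, 7.1, 20.9]
tcp_rot: [-3.142, 0.0, 0.118]
contact_force: [-0.6, -0.6, 0.5]
opening: -0.003
```

>>> jog_arm:
  series:
    - [[0.15,0,0,0,0,0,0],[0.3,0,0,0,0,0,0]]

```text
clock: 20.6
eef_pos: [514.1, 7.2, 20.8]
tcp_rot: [-3.141, 0.005, 0.118]
contact_force: [-11.7, -3.7, 14.2]
opening: 0.002
```

>>> jog_arm:
  series:
    - [[0.1,0,0,0,0,0,0],[0.2,0,0,0,0,0,0]]

```text
clock: 20.85
eef_pos: [514.1, 7.2, 20.7]
tcp_rot: [-3.141, 0.009, 0.118]
contact_force: [-17.7, -4.8, 20.4]
opening: 0.0
```

>>> jog_arm:
  series:
    - [[0.1,0,0,0,0,0,0],[0.2,0,0,0,0,0,0]]

```text
clock: 21.1
eef_pos: [514.2, 7.2, 20.6]
tcp_rot: [-3.141, 0.012, 0.118]
contact_force: [-21.9, -6.5, 23.8]
opening: -0.001
```

It met hard contact at once (under 0.5 mm of motion), so the pot was already on the back fence. Back off, then one last light nudge on the sliding stop to make sure it is snug.

>>> jog_arm:
  series:
    - [[-2,0,0,0,0,0,0],[-5,0,0,0,0,0,0],[-5,0,-4,0,0,0,0],[-5,0,-9,0,0,0,0],[-5,0,-12,0,0,0,0]]

```text
clock: 21.72
eef_pos: [471.9, 2.0, 143.2]
tcp_rot: [3.141, -0.003, 0.118]
contact_force: [0.1, 0.1, -0.5]
opening: 0.005
```

```bash
python3 go.py; python3 - <<'E'
from go import *
print(shift([*fw(-42,-185),140]))
E
```

```text
21.725 [471.9   2.  143.2] fence [-172.5  -58.6] [ 3.141e+00 -3.000e-03  1.180e-01] [ 0.1  0.1 -0.5] 0.004526337671401289
(array([13.11, 12.58,  0.36]), array([ 0.02, -0.15, -0.26]))
```

>>> jog_arm:
  series:
    - [[13.1,12.6,0,0,0,-0.3,0],[13.1,12.6,0,0,0,-0.3,0],[13.1,12.6,0,0,0,-0.3,0],[13.1,12.6,0,0,0,-0.3,0],[13.1,12.6,0,0,0,-0.3,0]]

```text
clock: 22.35
eef_pos: [615.2, -107.6, 140.3]
tcp_rot: [-3.141, 0.001, 0.122]
contact_force: [-0.1, 0.2, 0.5]
opening: -0.002
```

```bash
python3 go.py; python3 - <<'E'
from go import *
print(shift([*fw(-42,-182),22]))
E
```

```text
22.35 [ 615.2 -107.6  140.3] fence [ -43.7 -184.9] [-3.141e+00  1.000e-03  1.220e-01] [-0.1  0.2  0.5] -0.0017274643046030244
(array([ 0.18, -0.28, 11.83]), array([-0.04,  0.08,  0.01]))
```

>>> jog_arm:
  series:
    - [[0,0,5,0,0,0,0],[0,0,9,0,0,0,0],[0,0,11.2,0,0,0,0],[0,0,11.8,0,0,0,0],[0,0,11.8,0,0,0,0]]

```text
clock: 22.98
eef_pos: [615.7, -107.2, 23.4]
tcp_rot: [-3.142, 0.0, 0.123]
contact_force: [-0.2, -0.1, -0.0]
opening: -0.002
```

>>> jog_arm:
  series:
    - [[0,-1.0,0,0,0,0,0],[0,-1.7,0,0,0,0,0],[0,-2.1,0,0,0,0,0],[0,-2.3,0,0,0,0,0]]

```text
clock: 23.48
eef_pos: [613.2, -84.5, 23.2]
tcp_rot: [3.142, -0.0, 0.123]
contact_force: [-0.1, -0.6, -0.6]
opening: -0.002
```

>>> jog_arm:
  series:
    - [[0,-0.1,0,0,0,0,0],[0,-0.2,0,0,0,0,0]]

```text
clock: 23.72
eef_pos: [612.9, -83.0, 22.9]
tcp_rot: [3.142, 0.0, 0.123]
contact_force: [0.9, 0.2, -0.4]
opening: 0.0
```

```bash
python3 go.py
```

```text
23.725 [612.9 -83.   22.9] fence [ -42.9 -160.1] [3.142 0.    0.123] [ 0.9  0.2 -0.4] 0.00016912082341436342
```

>>> jog_arm:
  series:
    - [[0,-0.1,0,0,0,0,0],[0,-0.2,0,0,0,0,0]]

```text
clock: 23.98
eef_pos: [612.9, -82.2, 23.0]
tcp_rot: [3.14, -0.0, 0.123]
contact_force: [0.1, -10.8, -2.0]
opening: 0.004
```

>>> jog_arm:
  series:
    - [[0,-0.1,0,0,0,0,0],[0,-0.1,0,0,0,0,0]]

```text
clock: 24.22
eef_pos: [612.8, -82.0, 23.0]
tcp_rot: [3.139, -0.0, 0.124]
contact_force: [-0.6, -12.0, -1.7]
opening: 0.001
```

>>> jog_arm:
  series:
    - [[0,0.8,0,0,0,0,0],[0,2.5,0,0,0,0,0],[0,2.5,-4,0,0,0,0],[0,2.5,-9,0,0,0,0],[0,2.5,-14,0,0,0,0]]

```text
clock: 24.85
eef_pos: [615.5, -105.5, 164.3]
tcp_rot: [-3.141, 0.0, 0.122]
contact_force: [0.5, -0.2, -0.1]
opening: 0.002
```

>>> jog_arm:
  series:
    - [[-12,9,-2,0,0,0,0],[-12,9,-2,0,0,0,0],[-12,9,-2,0,0,0,0],[-12,9,-2,0,0,0,0]]

```text
clock: 25.35
eef_pos: [506.5, -210.5, 183.5]
tcp_rot: [3.141, -0.001, 0.12]
contact_force: [-0.4, -0.5, 0.5]
opening: 0.003
```

```bash
python3 go.py; python3 - <<'E'
from go import *
for n in("scene","top"): cv2.imwrite(f"pics/{n}11.png",r.grab_frame(n)[:,:,::-1])
for n in("scene","top"):
    a=cv2.imread(f"pics/{n}11.png")
    y,x,h,w=(130,110,230,310) if n=="scene" else (90,130,160,330)
    cv2.imwrite(f"pics/{n}11c.png",cv2.resize(a[y:y+h,x:x+w],None,fx=2.4,fy=2.4,interpolation=cv2.INTER_CUBIC))
E
```

```text
25.35 [ 506.5 -210.5  183.5] fence [-164.1 -273.7] [ 3.141e+00 -1.000e-03  1.200e-01] [-0.4 -0.5  0.5] 0.003057768484845252
```

View pics/scene11c.png

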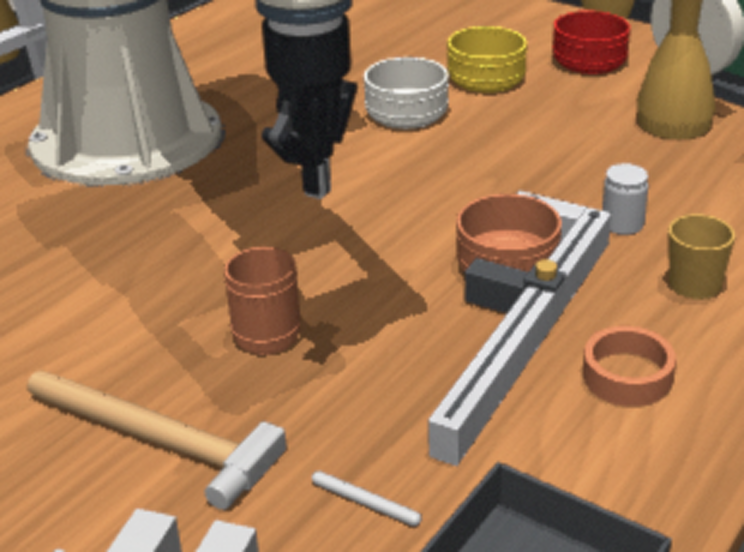

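View pics/top11c.png

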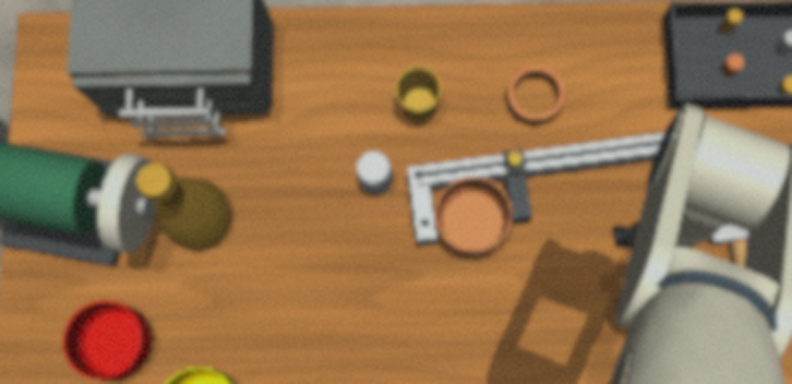

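The pot (scene crop (508,235), top crop (473,217)) is held by the stop, the back fence and the jaw, and every bystander stands where it was. Handing in.

```bash
python3 -c "
from rig import r
print(r.sign_off())"
```

```text
the job is handed in; nothing more can be done
None
```

The wide copper pot is in the corner, touching the back fence and the fixed side stop, and the sliding stop is up against it. I handed the job in at about 25 s. I dragged the pot with shut fingers from inside, around the side stop's tip and into the corner, then pushed the sliding stop from its rear face.

- **Back fence:** a check push on the pot from outside met firm resistance (up to 22 N) within about 0.5 mm, so it was already touching.
- **Side stop and jaw:** a last nudge on the sliding stop met firm resistance (about 12 N) at the same place as the first push. On that first push the pot or jaw crept about 2–3 mm at 5 N before it held firm at 29 N. The pot had probably eased slightly off the side stop, and this pushed it back.
- **Pictures:** the last views show no visible gap on the three sides, with the arm clear. The bystanders look unmoved by eye; I did not measure them.
- **Disagreement:** my first rim readings of the pot from the two cameras differed by about 15 mm. Fitting its outline brought them to within 4 mm, and I used that. No other check failed.

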